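# Load the roller feeder: tiles first, stilts behind

### The job

Load the roller feeder for the packing place: slide the flat tile carton off the loading plate onto the rollers, so that it runs down to the end stop, then set the white kiln-stilt carton upright and square on the rollers behind it and let it roll down until it rests against the tile carton. Keep both cartons the right way up, do not drop or fling them, and leave the other things where they are.

Things in the scene. Friction and masses are not known exactly. Their poses are not given: they have to be found in the camera images.
- lane: roller lane of the fixed aluminium feeder. Origin on its centre line at the end stop's face, in the plane of the roller tops; x points up the lane (5 degrees uphill), y across, z square to that plane. Rollers every 20 mm from x = 12 to 232 mm. Inner width 100 mm; side guides (flared on top) stand 17 mm, the stop 18 mm over the rollers. Lightly braked: a carton let go rolls down at about 0.2 m/s
- plate_edge (a point): top of the last roller (crest), on the centre line 232 mm up the lane; x level, up the lane. The level, smooth loading plate begins 11 mm beyond, at this height (54 mm over the table): 128 mm long, 100 mm wide inside, 12 mm lips at its sides and far end. A carton drawn toward the stop tips onto the rollers when its middle passes the crest and runs off by itself
- tile_carton_top (a point): centre of the top face of the flat brown tile carton: 100 mm (its x, along the lane) by 92 mm (y), 26 mm high, about 0.35 kg, closed. It lies on the loading plate and slides easily; too wide to grip, but a finger pressed on its top with 8 to 25 N draws it along
- stilt_carton_mid (a point): centre, half-way up, of the white carton with a blue-green band that stands on the table: 52 mm (its x) by 86 mm (its y) and 62 mm high (z, up), about 0.22 kg, closed. On the rollers its 86 mm side goes across the lane; either end may lead. Between it and the lane stands a wooden tool chest, 0.17 m high
- tile_carton: the same flat tile carton; origin at the centre of its underside
- stilt_carton: the same white stilt carton; origin at the centre of its underside
- wood_block: bystander: reddish wooden block 46 x 80 x 22 mm on the table, to be left alone; origin at the centre of its underside
- loop_tool: bystander: wooden loop tool 21 x 171 x 12 mm near the far edge of the table, to be left alone; origin at the centre of its underside
- modelling_stick: bystander: reddish-brown modelling stick 12 x 95 x 11 mm on the table, to be left alone; origin at the centre of its underside

How it is judged:
By the outcome, as a careful person would: the job done as asked, in the order asked, and still so for the second after the job is handed in, with the robot touching nothing.
It also fails if it takes over 61 s, if anything falls off the work surface, if the arm or the gripper's body presses on something with over 40 N, if the wrist force passes 120 N, or if a joint passes its speed limit or range.

### The arm

A 6-joint arm with a two-finger parallel gripper is mounted at the origin on a cart in front of the work surface, level with it; the furniture and walls round the work are solid. World frame = base frame: x ahead of the robot, y to its left, z up, the work surface at z = 0. Lengths are in mm, angles in rad, forces in N, time in s.
With the tool pointing down it reaches from about 350 to 975 mm from the base axis. Payload 17.4 kg.
Tool frame: the origin (TCP) lies on the centre line of the jaws, within the pads' length; the fingertips stand 22 mm ahead of it and the grasp point (between the pads) lies 3 mm ahead of it; x points along the fingers, y is the direction in which the jaws open and shut, and the axes are right-handed (so a half turn about x gives the same grasp; the last joint's range is limited). The gripper opens to 85 mm and grips with 20 to 120 N. Pads are 22 mm wide; open, the fingers measure 114 mm over their backs; the gripper's body (76 mm by 85 mm) begins 54 mm behind the grasp point. The pads swing forward as they close: fully open they stand 13 mm farther back than shut.
Start: joints at [1.258, 0.116, 1.442, -0, 1.584, -0.038], TCP at [183.172, 649.677, 253.303] pointing down, gripper open.
Joint ranges: [-2.83, 2.83], [-0.83, 2.19], [0.07, 2.5], [-1.14, 4.28], [0.01, 3], [-2.97, 2.97]. Speed limits (rad/s): [1.89, 1.89, 2.22, 3.14, 3.14, 3.14].

### API

Orientations are given as a rotation vector (axis times angle).
In Python, from cell import arm gives the robot as it stands.
- The arm moves only by the shell command python3 -m pendant 'ROWS' [OPENING] [FORCE]. ROWS is JSON, one flat list of numbers, 6 for each row, row after row: the shift along the tool's x, y, z in m, then the turn, a rotation vector about the tool's x, y, z in degrees. In form: [tx, ty, tz, ax, ay, az, tx, ty, tz, ax, ay, az, ...]. A call has 1 to 8 rows; each row is the pose to reach, as a shift and turn from the pose measured when the call began, along the tool's axes at that moment; what a row does not reach only later rows make up. A row lasts 1/12 s, in which the tool goes at most 41.7 mm and 7.16 degrees, less where a joint would pass 70% of its speed; a pose out of reach is approached as far as the arm can. A call with a gripper value outside its range is refused whole. OPENING is the closure, from 0 (fully open) to 1 (shut), set as the call begins (- or left out, the last holds). The fingers move at their own pace and stop on an object; FORCE is the grip in N (left out, the last holds). Time passes only in rows, so rows that repeat a pose let the fingers close. It gives the time, the measured TCP pose, the force and the opening at its end, in the units of the state.
- arm.get_state(): the state, without advancing time (a new reading comes with each control period).
- arm.get_image(name): name is "scene" or "top" or "wrist"; returns the picture (384x512x3 uint8, red, green, blue); there is no depth.
- arm.camera_info(name): a dict with "mtx" (3x3 intrinsics, pixels), "distortion" ([k1, k2, p1, p2, k3] as OpenCV has them; the pictures are not rectified), "rvec" (rotation vector, rad) and "tvec" (3), from world to camera coordinates, as OpenCV has them. Camera axes: x right, y down, z forward; pixel columns grow to the right and rows downward; lengths in mm; the calibration is good to about 2 mm. A picture is of the moment at which its call begins: read the wrist's pose just before it. camera_info takes no time and is no camera call; for the wrist camera it gives the pose at the moment of the call.
- arm.finish_job(): hands the job in, once; it reports no verdict.
The state is a dict: "t": time; "joint_pos": joint angles; "joint_velocities": joint speeds; "joint_efforts": joint torques, N m; "position": TCP position; "eef_rot": TCP orientation; "force": force on the tool from outside, world axes, zero at the start; "ft_torque": the same for the moment, N m; "opening": opening from 0.0 (shut) to 1.0 (fully open).
Only numpy, scipy, OpenCV 4.12 (cv2) and the standard library are available. Lean on these libraries where they do the work, as an engineer would, in place of code of your own. Each camera call takes 0.05 s, during which the arm holds its last target. There are 200 camera calls.

## Working session

There is one attempt and no reset: what is moved stays moved. The work goes in short steps, Python scripts to look and compute and a shell command to move; the robot and the scene stay as the last step left them, time stands still between calls to the robot, and variables do not carry over. Pictures are saved under pics/ and viewed, about 8 in all and at most 12, crops included, and the job is handed in when it is done.

```bash
ls; mkdir -p pics; python3 - <<'E'
from cell import arm
import cv2,numpy as np
s=arm.get_state();print(s)
ims=[]
for n in("scene","top","wrist"):
    c=arm.camera_info(n);print(n,{k:np.round(np.array(v),3).tolist() for k,v in c.items()})
    im=arm.get_image(n)[:,:,::-1];cv2.imwrite(f"pics/{n}0.png",im)
E
```

```text
pics
{'t': 0.0, 'joint_pos': array([ 1.25819217e+00,  1.16489426e-01,  1.44229607e+00,  1.87211151e-06,
        1.58398110e+00, -3.77913286e-02]), 'joint_velocities': array([ 0.00117716,  0.00088763, -0.00096583, -0.0010541 , -0.00084394,
        0.00070469]), 'joint_efforts': array([-8.06719490e-04, -7.31974053e+01, -6.32502007e+01, -1.16711672e-04,
        6.13902113e-03,  1.28925342e-05]), 'position': array([183.12268462, 649.50852959, 252.54070559]), 'eef_rot': array([ 0.21481084,  1.56021726, -0.21663087]), 'force': array([-0.34706785,  0.05069028,  0.05820179]), 'ft_torque': array([-0.00885   , -0.0005764 ,  0.04305286]), 'opening': 1.0009801372512963}
scene {'mtx': [[447.105, 0.0, 260.203], [0.0, 447.105, 185.707], [0.0, 0.0, 1.0]], 'distortion': [-0.179, 0.0, 0.0, 0.0, 0.0], 'rvec': [0.892, -2.242, 1.385], 'tvec': [453.56, 158.121, 1266.371]}
top {'mtx': [[355.162, 0.0, 261.013], [0.0, 355.162, 191.028], [0.0, 0.0, 1.0]], 'distortion': [0.035, 0.0, 0.0, 0.0, 0.0], 'rvec': [2.156, -2.173, 0.089], 'tvec': [205.373, 439.3, 1025.423]}
wrist {'mtx': [[330.064, 0.0, 262.836], [0.0, 330.064, 187.237], [0.0, 0.0, 1.0]], 'distortion': [-0.031, 0.0, 0.0, 0.0, 0.0], 'rvec': [-2.294, -1.736, -0.275], 'tvec': [-674.288, -39.92, 380.517]}
```

View pics/top0.png

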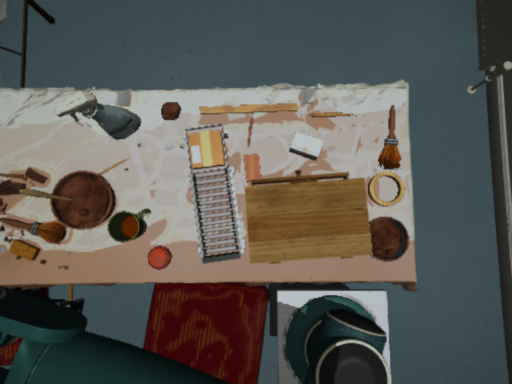

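View pics/scene0.png

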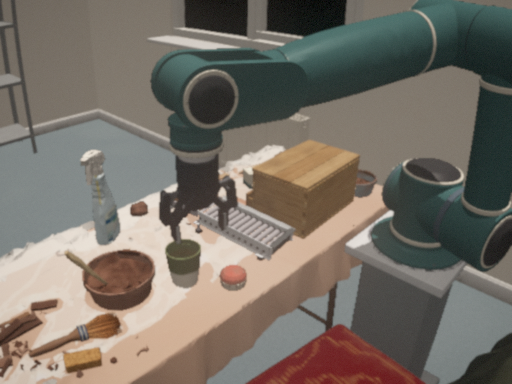

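The top view shows the lane running from (207,130), the plate with the tile carton, to (222,255), the stop. The white carton is at (305,146) and the chest at (308,220). I'll zoom in and get the pixels.

```bash
cat > h.py <<'E'
import cv2,numpy as np
from cell import arm
from scipy.spatial.transform import Rotation as R
def ray(n,uv,z,c=None):
    c=c or arm.camera_info(n)
    K=np.array(c["mtx"]);D=np.array(c["distortion"]);r,_=cv2.Rodrigues(np.array(c["rvec"],float))
    t=np.array(c["tvec"],float).ravel()
    p=cv2.undistortPoints(np.array(uv,float).reshape(-1,1,2),K,D).reshape(-1,2)
    d=np.c_[p,np.ones(len(p))]@r; o=-r.T@t
    return o+d*((z-o[2])/d[:,2])[:,None]
def proj(n,P,c=None):
    c=c or arm.camera_info(n)
    return cv2.projectPoints(np.array(P,float).reshape(-1,1,3),np.array(c["rvec"],float),np.array(c["tvec"],float),np.array(c["mtx"]),np.array(c["distortion"]))[0].reshape(-1,2)
E
python3 - <<'E'
from h import *
im=cv2.imread("pics/top0.png")
c=im[85:270,175:375]
cv2.imwrite("pics/topc.png",cv2.resize(c,None,fx=4,fy=3.2,interpolation=cv2.INTER_CUBIC)) if 0 else cv2.imwrite("pics/topc.png",cv2.resize(c[:, :160],(640,592)[:2] and (640,600)[:2],interpolation=cv2.INTER_CUBIC))
hsv=cv2.cvtColor(im,cv2.COLOR_BGR2HSV)
for nm,(x0,y0,x1,y1) in dict(tile=(182,122,235,172),white=(284,126,328,164)).items():
    print(nm);print(hsv[y0:y1:4,x0:x1:4].tolist() if 0 else '')
E
```

```text
tile

white
```

View pics/topc.png

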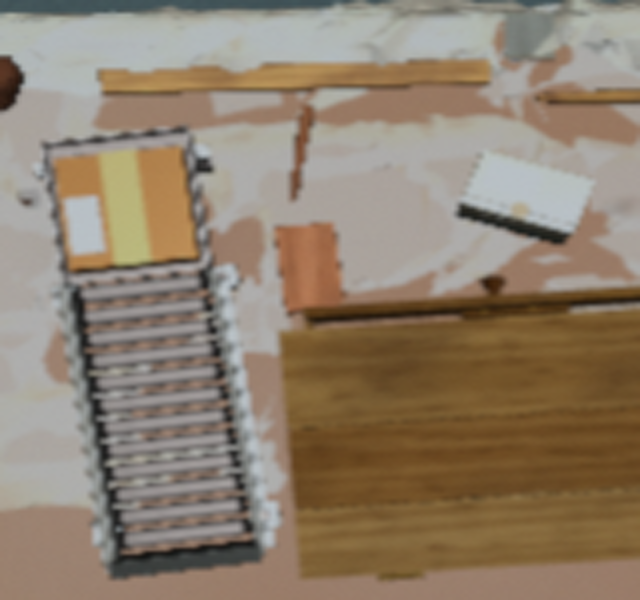

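The tile carton's corners in the crop are (52,158), (185,147), (198,260) and (72,270). The white top's are (482,150), (595,180), (570,232) and (460,205). The wood block (310,265) and the chest's back rim (y≈310) are nearby. Next I'll measure with masks.

```bash
python3 - <<'E'
from h import *
im=cv2.imread("pics/top0.png");hsv=cv2.cvtColor(im,cv2.COLOR_BGR2HSV)
c=arm.camera_info("top");r,_=cv2.Rodrigues(np.array(c["rvec"]));print("cam",-r.T@np.array(c["tvec"]).ravel())
def show(nm,m,z,box):
    x0,y0,x1,y1=box;mm=np.zeros_like(m);mm[y0:y1,x0:x1]=m[y0:y1,x0:x1]
    cs,_=cv2.findContours(mm,cv2.RETR_EXTERNAL,cv2.CHAIN_APPROX_NONE);k=max(cs,key=cv2.contourArea)
    k=cv2.convexHull(k)
    W=ray("top",k.reshape(-1,2),z,c);rc=cv2.minAreaRect(W[:,:2].astype(np.float32))
    print(nm,cv2.contourArea(k),rc,np.round(cv2.boxPoints(rc)).tolist())
S,V,H=hsv[...,1],hsv[...,2],hsv[...,0]
tile=((H>10)&(H<35)&(S>90)&(V>120)).astype(np.uint8)*255
show("tile",tile,80,(182,125,232,172))
white=((S<28)&(V>150)).astype(np.uint8)*255
show("white",white,62,(286,128,328,163))
print(hsv[146,285:328].tolist())
P=lambda L:[(175+x/4-.5+.125,85+y/3.243-.35) for x,y in L]
f=lambda n,L,z:print(n,np.round(ray("top",P(L),z,c)).tolist())
f("tilec",[(52,158),(185,147),(198,260),(72,270)],80)
f("whitec",[(482,150),(595,180),(570,232),(460,205)],62)
f("stop edge top",[(113,570),(262,552)],40); f("stop inner",[(118,550),(258,540)],40)
f("firstroller",[(82,290),(205,278)],54);f("last",[(128,545),(255,532)],34)
f("block",[(275,226),(338,222),(342,305),(290,310)],22)
f("chest",[(285,333),(300,575)],170);f("chest rim",[(300,312),(640,292)],170)
E
```

```text
cam [ 339.52418687  186.92494861 1066.03885201]
tile 1113.0 ((556.6807250976562, 355.6462707519531), (99.14163208007812, 92.5165023803711), 7.042977809906006) [[502.0, 395.0], [513.0, 304.0], [612.0, 316.0], [600.0, 408.0]]
white 1255.0 ((568.71923828125, 69.7767105102539), (117.69794464111328, 99.21671295166016), 89.26031494140625) [[518.0, 12.0], [618.0, 10.0], [619.0, 128.0], [520.0, 129.0]]
[[10, 4, 172], [15, 6, 172], [18, 7, 172], [15, 9, 172], [15, 6, 171], [98, 6, 177], [100, 12, 188], [94, 11, 188], [90, 8, 183], [90, 8, 183], [98, 11, 189], [98, 11, 188], [95, 8, 183], [97, 12, 191], [99, 13, 194], [99, 13, 194], [97, 12, 193], [99, 13, 194], [99, 13, 195], [97, 12, 192], [97, 12, 193], [98, 14, 195], [103, 16, 197], [101, 14, 196], [98, 14, 195], [96, 13, 194], [98, 14, 195], [99, 13, 194], [96, 13, 194], [96, 13, 194], [96, 13, 194], [99, 13, 194], [96, 13, 194], [98, 14, 195], [98, 14, 195], [97, 12, 192], [60, 1, 175], [15, 28, 164], [12, 23, 169], [12, 20, 168], [13, 21, 168], [13, 21, 167], [13, 22, 166]]
tilec [[601.0, 408.0, 80.0], [610.0, 314.0, 80.0], [510.0, 304.0, 80.0], [502.0, 393.0, 80.0]]
whitec [[610.0, 102.0, 62.0], [582.0, 21.0, 62.0], [536.0, 40.0, 62.0], [561.0, 118.0, 62.0]]
stop edge top [[242.0, 369.0, 40.0], [257.0, 263.0, 40.0]]
stop inner [[259.0, 365.0, 40.0], [267.0, 265.0, 40.0]]
firstroller [[489.0, 391.0, 54.0], [499.0, 302.0, 54.0]]
last [[263.0, 359.0, 34.0], [274.0, 268.0, 34.0]]
block [[551.0, 254.0, 22.0], [555.0, 207.0, 22.0], [478.0, 204.0, 22.0], [473.0, 243.0, 22.0]]
chest [[436.0, 238.0, 170.0], [250.0, 229.0, 170.0]]
chest rim [[453.0, 229.0, 170.0], [467.0, 13.0, 170.0]]
```

```bash
cat >> h.py <<'E'
def tool(yaw,pitch=0,sign=1):
    """tool x down; tool y along heading yaw(deg); pitch>0: y axis rises uphill"""
    a,b=np.radians([yaw,pitch])
    y=np.array([np.cos(a)*np.cos(b),np.sin(a)*np.cos(b),np.sin(b)])*sign
    x=-np.array([-np.cos(a)*np.sin(b),-np.sin(a)*np.sin(b),np.cos(b)])
    return R.from_matrix(np.c_[x,y,np.cross(x,y)])
def go(p,Rt,s=None):
    s=s or arm.get_state();Rc=R.from_rotvec(s["eef_rot"])
    d=Rc.inv().apply(np.array(p)-s["position"])/1000; w=(Rc.inv()*Rt).as_rotvec(degrees=True)
    n=max(np.linalg.norm(d)/.0417,np.linalg.norm(w)/7.16)
    return [round(float(v),4) for v in d]+[round(float(v),2) for v in w],"rows>=%.1f"%n
E
python3 - <<'E'
from h import *
im=cv2.imread("pics/top0.png");hsv=cv2.cvtColor(im,cv2.COLOR_BGR2HSV);c=arm.camera_info("top")
S,V,H=hsv[...,1],hsv[...,2],hsv[...,0]
m=((H>80)&(H<115)&(V>178)).astype(np.uint8)*255
mm=np.zeros_like(m);mm[128:163,286:328]=m[128:163,286:328]
mm=cv2.morphologyEx(mm,cv2.MORPH_OPEN,np.ones((2,2)))
cs,_=cv2.findContours(mm,cv2.RETR_EXTERNAL,cv2.CHAIN_APPROX_NONE);k=cv2.convexHull(max(cs,key=cv2.contourArea)).reshape(-1,2)
W=ray("top",k,62,c);rc=cv2.minAreaRect(W[:,:2].astype(np.float32));print(rc,cv2.boxPoints(rc))
s=arm.get_state();print(R.from_rotvec(s["eef_rot"]).as_matrix().round(3))
for sg in(1,-1):
    print(sg,go([577,358,150],tool(7.3,0,sg)))
E
```

```text
((569.4910888671875, 66.78306579589844), (80.45088195800781, 45.18149185180664), 70.57083129882812) [[534.8062    36.362946]
 [577.41473   21.333714]
 [604.17596   97.203186]
 [561.56744  112.23242 ]]
[[-0.     0.271  0.962]
 [-0.001  0.962 -0.271]
 [-1.    -0.001 -0.   ]]
1 ([0.1029, -0.1736, 0.4582, 66.95, 0.03, 0.05], 'rows>=12.0')
-1 ([0.1029, -0.1736, 0.4582, -113.05, -0.05, 0.03], 'rows>=15.8')
```

```bash
python3 -m pendant '[0.05,-0.1736,0.4582,67,0,0, 0.05,-0.1736,0.4582,67,0,0, 0.05,-0.1736,0.4582,67,0,0, 0.05,-0.1736,0.4582,67,0,0, 0.05,-0.1736,0.4582,67,0,0, 0.05,-0.1736,0.4582,67,0,0, 0.05,-0.1736,0.4582,67,0,0, 0.05,-0.1736,0.4582,67,0,0]' 1 40
python3 -c "
from h import *
print(go([577,358,150],tool(7.3)))"
```

```text
t: 0.82
position: [451.0, 450.8, 218.9]
eef_rot: [0.992, 1.332, -0.994]
force: [0.6, 1.1, 0.3]
opening: -0.0
([0.0689, 0.0943, 0.1249, 9.31, 0.04, 0.02], 'rows>=4.1')
```

```bash
python3 -m pendant '[0.0689,0.0943,0.1249,9.3,0,0, 0.0689,0.0943,0.1249,9.3,0,0, 0.0689,0.0943,0.1249,9.3,0,0, 0.0689,0.0943,0.1249,9.3,0,0, 0.0689,0.0943,0.1249,9.3,0,0, 0.0689,0.0943,0.1249,9.3,0,0, 0.0689,0.0943,0.1249,9.3,0,0]'
python3 - <<'E'
from h import *
print(go([577,358,107],tool(7.3)))
cv2.imwrite("pics/w1.png",arm.get_image("wrist")[:,:,::-1])
E
```

```text
t: 1.4
position: [576.8, 358.0, 149.9]
eef_rot: [1.114, 1.267, -1.116]
force: [-0.9, 0.6, 1.0]
opening: -0.003
([0.0429, 0.0002, 0.0, -0.03, 0.04, 0.06], 'rows>=1.0')
```

View pics/w1.png

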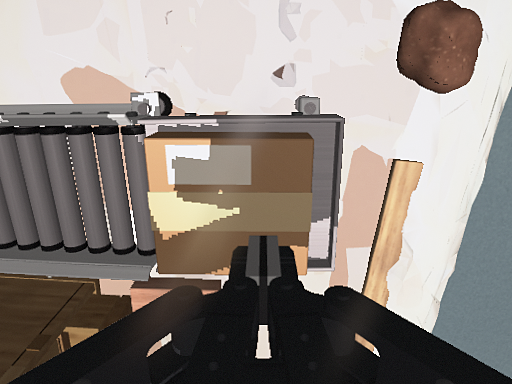

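The wrist view shows the shut fingertips at (265,245) over the uphill half of the tile carton, which spans columns 145–313, with the rollers to the left. I'll descend to contact.

```bash
python3 -m pendant '[0.02,0,0,0,0,0, 0.036,0,0,0,0,0, 0.043,0,0,0,0,0, 0.043,0,0,0,0,0]'
python3 -m pendant '[0.002,0,0,0,0,0, 0.003,0,0,0,0,0, 0.003,0,0,0,0,0]'
python3 -m pendant '[0.001,0,0,0,0,0, 0.002,0,0,0,0,0, 0.002,0,0,0,0,0]'
```

```text
t: 1.78
position: [575.2, 359.4, 106.6]
eef_rot: [1.112, 1.268, -1.115]
force: [-0.3, -0.2, 1.4]
opening: -0.001
t: 2.03
position: [575.2, 359.8, 104.5]
eef_rot: [1.112, 1.268, -1.114]
force: [0.2, -0.2, -0.9]
opening: -0.002
t: 2.28
position: [575.3, 359.8, 102.6]
eef_rot: [1.113, 1.268, -1.114]
force: [0.6, -0.6, 0.2]
opening: 0.001
```

```bash
python3 -m pendant '[0.0005,0,0,0,0,0, 0.001,0,0,0,0,0, 0.001,0,0,0,0,0]'
python3 -m pendant '[0.0005,0,0,0,0,0, 0.001,0,0,0,0,0, 0.001,0,0,0,0,0]'
```

```text
t: 2.53
position: [575.4, 359.9, 102.3]
eef_rot: [1.113, 1.268, -1.113]
force: [-2.5, -0.2, 4.6]
opening: 0.001
t: 2.78
position: [575.8, 360.0, 102.3]
eef_rot: [1.114, 1.267, -1.112]
force: [-2.3, -1.4, 9.7]
opening: 0.001
```

```bash
python3 -m pendant '[0.0014,0,0,0,0,0, 0.0015,-0.003,0,0,0,0, 0.0015,-0.009,0,0,0,0, 0.0015,-0.015,0,0,0,0, 0.0015,-0.021,0,0,0,0, 0.0015,-0.026,0,0,0,0, 0.0015,-0.03,0,0,0,0, 0.0015,-0.03,0,0,0,0]'
python3 - <<'E'
from h import *
cv2.imwrite("pics/w2.png",arm.get_image("wrist")[:,:,::-1])
im=cv2.imread("pics/w2.png");hsv=cv2.cvtColor(im,cv2.COLOR_BGR2HSV)
cv2.imwrite("pics/w12.png",np.hstack([cv2.resize(im,(400,300)),cv2.resize(arm.get_image("top")[85:270,150:350,::-1],(324,300))]))
E
```

```text
t: 3.45
position: [546.2, 356.4, 102.3]
eef_rot: [1.116, 1.266, -1.11]
force: [-3.5, -0.9, 12.4]
opening: -0.003
```

View pics/w12.png

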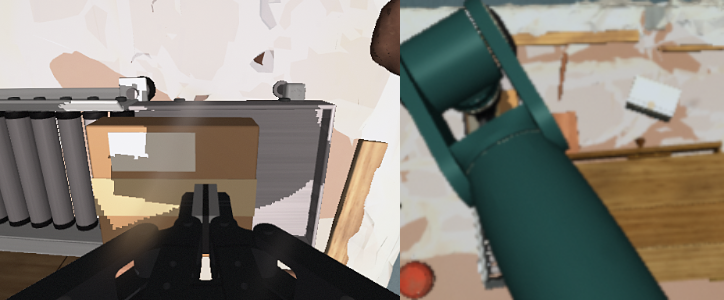

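The tile carton follows the finger: its uphill edge is clear of the plate end and the force is 12 N. I'll continue past the crest.

```bash
python3 -m pendant '[0.0015,-0.004,0,0,0,0, 0.0015,-0.010,0,0,0,0, 0.0015,-0.017,0,0,0,0, 0.0015,-0.024,0,0,0,0, 0.0015,-0.031,0,0,0,0, 0.0015,-0.037,0,0,0,0, 0.0015,-0.041,0,0,0,0, 0.0015,-0.042,0,0,0,0]'
python3 - <<'E'
from h import *
cv2.imwrite("pics/w3.png",arm.get_image("wrist")[:,:,::-1])
E
```

```text
t: 4.22
position: [505.1, 351.3, 102.2]
eef_rot: [1.118, 1.265, -1.108]
force: [2.6, -1.9, 11.2]
opening: -0.001
```

View pics/w3.png

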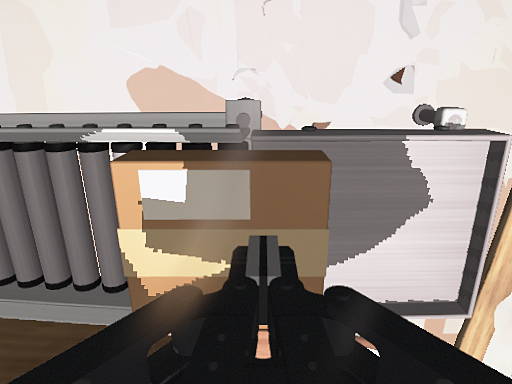

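The tile carton is square, with its middle (col ~221) past the plate/lane joint (col ~248). I'll lift off and let it run.

```bash
python3 -m pendant '[-0.003,0,0,0,0,0, -0.008,0,0,0,0,0, -0.016,0,0,0,0,0, -0.03,0,0,0,0,0, -0.05,0,0,0,0,0, -0.07,0,0,0,0,0, -0.08,0,0,0,0,0, -0.08,0,0,0,0,0]'
python3 - <<'E'
from h import *
cv2.imwrite("pics/w4.png",arm.get_image("wrist")[:,:,::-1])
im=cv2.imread("pics/w4.png");hsv=cv2.cvtColor(im,cv2.COLOR_BGR2HSV)
m=((hsv[...,0]>8)&(hsv[...,0]<32)&(hsv[...,1]>80)&(hsv[...,2]>90)).astype(np.uint8)*255
cs,_=cv2.findContours(m,cv2.RETR_EXTERNAL,cv2.CHAIN_APPROX_NONE)
for k in sorted(cs,key=cv2.contourArea)[-4:]:print(cv2.contourArea(k),cv2.boundingRect(k))
# next: over stilt carton
for yaw in(-19.4,160.6):print(go([569.5,68,210],tool(yaw)))
E
```

```text
t: 4.93
position: [505.5, 351.5, 185.6]
eef_rot: [1.121, 1.264, -1.105]
force: [-0.5, 0.4, -0.1]
opening: -0.004
468.5 (315, 277, 83, 23)
1844.0 (468, 21, 44, 74)
3451.5 (406, 155, 71, 174)
13064.5 (110, 133, 140, 119)
([-0.0271, 0.0274, 0.2891, 26.83, -0.27, -0.38], 'rows>=7.0')
([-0.0271, 0.0274, 0.2891, -153.17, 0.52, -0.37], 'rows>=21.4')
```

View pics/w4.png

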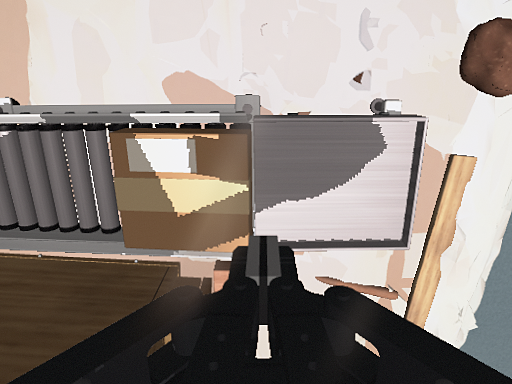

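The tile carton has tipped onto the rollers and is running (cols 110–250). Next stop is the stilt carton.

```bash
python3 -m pendant '[-0.027,0.0274,0.2891,26.8,-0.3,-0.4, -0.027,0.0274,0.2891,26.8,-0.3,-0.4, -0.027,0.0274,0.2891,26.8,-0.3,-0.4, -0.027,0.0274,0.2891,26.8,-0.3,-0.4, -0.027,0.0274,0.2891,26.8,-0.3,-0.4, -0.027,0.0274,0.2891,26.8,-0.3,-0.4, -0.027,0.0274,0.2891,26.8,-0.3,-0.4, -0.027,0.0274,0.2891,26.8,-0.3,-0.4]' 0
python3 -m pendant '[0,0,0.01,0,0,0, 0,0,0.02,0,0,0, 0,0,0.02,0,0,0]'
python3 - <<'E'
from h import *
print(go([569.5,68,210],tool(-19.4)))
w=arm.get_image("wrist")[:,:,::-1];t=arm.get_image("top")[:,:,::-1]
cv2.imwrite("pics/w5.png",w);cv2.imwrite("pics/t5.png",t)
cv2.imwrite("pics/c5.png",np.hstack([cv2.resize(w,(440,330)),cv2.resize(t[85:270,150:350],(356,330))]))
E
```

```text
t: 5.65
position: [570.2, 62.3, 209.2]
eef_rot: [1.455, 1.026, -1.458]
force: [-0.0, 0.5, 0.5]
opening: 1.002
t: 5.9
position: [562.8, 42.2, 208.2]
eef_rot: [1.455, 1.026, -1.461]
force: [0.2, 0.5, -0.1]
opening: 1.002
([-0.0018, -0.0024, -0.0266, -0.29, 0.18, 0.08], 'rows>=0.6')
```

View pics/c5.png

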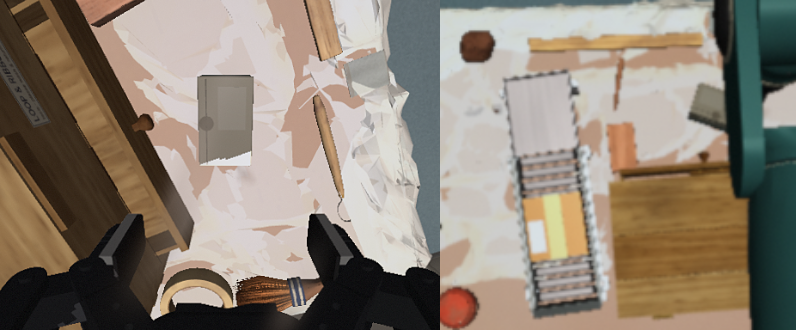

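The tile carton is mid-run in the top view. In the wrist view the stilt carton spans (198–253, 75–165) and is nearly aligned with the jaws. I'll measure from the full-resolution wrist image.

```bash
python3 - <<'E'
from h import *
c=arm.camera_info("wrist")
W=ray("wrist",[(230.4,87.3),(294.4,87.3),(294.4,192),(231.6,190)],62,c)
print(W.round(1),W.mean(0))
im=cv2.imread("pics/w5.png")[80:205,215:315]
cv2.imwrite("pics/w5c.png",cv2.resize(im,None,fx=4,fy=4,interpolation=cv2.INTER_CUBIC))
E
```

```text
[[564.  121.4  62. ]
 [610.9 104.6  62. ]
 [584.3  22.6  62. ]
 [534.2  42.4  62. ]] [573.37162452  72.77677617  62.        ]
```

View pics/w5c.png

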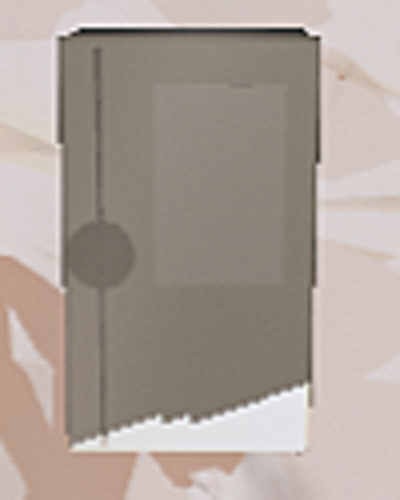

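```bash
python3 - <<'E'
from h import *
c=arm.camera_info("wrist")
W=ray("wrist",[(230.3,89.2),(294.3,89.2),(291.7,192.7),(232,192.5)],62,c)
print(W.round(1),W.mean(0)); d=(W[0]+W[1]-W[2]-W[3])[:2];e=(W[1]+W[2]-W[0]-W[3])[:2]
print(np.linalg.norm(d)/2,np.linalg.norm(e)/2,np.degrees(np.arctan2(d[1],d[0]))-90,np.degrees(np.arctan2(e[1],e[0])))
p=[W.mean(0)[0],W.mean(0)[1],120];print(p)
print(go(p,tool(-19.)),arm.get_state()["joint_pos"])
E
```

```text
[[563.4 120.1  62. ]
 [610.4 103.3  62. ]
 [581.9  22.8  62. ]
 [533.7  40.2  62. ]] [572.37450689  71.60615794  62.        ]
85.29629492760166 50.56506380435004 -19.955397093947326 -19.76192455715741
[np.float64(572.3745068935658), np.float64(71.60615794076624), 120]
([0.0887, -0.0007, -0.0296, -0.64, 0.13, 0.04], 'rows>=2.2') [ 0.03309395 -0.10800621  1.73834382 -0.00191983  1.51282823  0.37593911]
```

```bash
python3 -m pendant '[0.02,-0.0007,-0.0296,0,0,0, 0.05,-0.0007,-0.0296,0,0,0, 0.09,-0.0007,-0.0296,0,0,0, 0.12,-0.0007,-0.0296,0,0,0, 0.15,-0.0007,-0.0296,0,0,0, 0.16,-0.0007,-0.0296,0,0,0, 0.16,-0.0007,-0.0296,0,0,0]' 0 30
python3 -m pendant '[0,0,0,0,0,0, 0,0,0,0,0,0, 0,0,0,0,0,0, 0,0,0,0,0,0, 0,0,0,0,0,0, 0,0,0,0,0,0]' 1 30
python3 -m pendant '[-0.02,0,0,0,0,0, -0.05,0,0,0,0,0, -0.09,0,0,0,0,0, -0.12,0,0,0,0,0, -0.12,0,0,0,0,0]'
python3 - <<'E'
from h import *
print(R.from_rotvec(arm.get_state()["eef_rot"]).as_matrix().round(3).tolist())
t=arm.get_image("top")[:,:,::-1];w=arm.get_image("wrist")[:,:,::-1]
cv2.imwrite("pics/t6.png",t);cv2.imwrite("pics/w6.png",w)
cv2.imwrite("pics/c6.png",np.hstack([cv2.resize(w,(440,330)),cv2.resize(t[85:270,150:350],(356,330))]))
E
```

```text
t: 6.58
position: [571.0, 72.1, 46.1]
eef_rot: [1.451, 1.029, -1.462]
force: [-0.0, 0.4, -0.3]
opening: 1.007
t: 7.08
position: [571.9, 72.4, 48.0]
eef_rot: [1.453, 1.028, -1.46]
force: [-1.2, 2.0, 7.7]
opening: 0.603
t: 7.5
position: [574.3, 72.7, 175.9]
eef_rot: [1.46, 1.023, -1.451]
force: [-0.1, -0.6, -2.5]
opening: 0.601
[[0.006, 0.942, -0.335], [-0.001, -0.335, -0.942], [-1.0, 0.006, -0.001]]
```

View pics/c6.png

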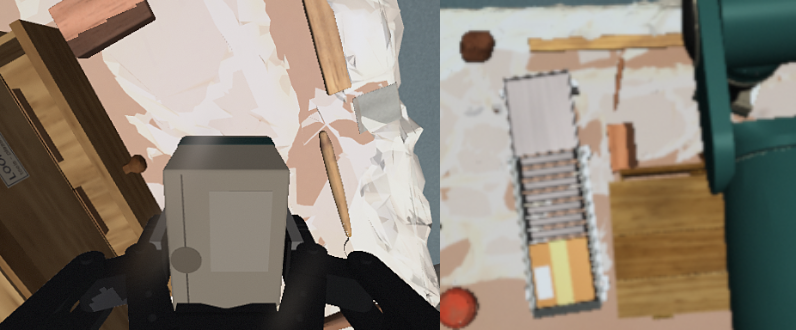

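The carton is gripped and lifted level, and the tile carton lies at the stop in the top view. Now I'll find the lane axis.

```bash
python3 - <<'E'
from h import *
im=cv2.imread("pics/t6.png");hsv=cv2.cvtColor(im,cv2.COLOR_BGR2HSV);c=arm.camera_info("top")
S,V,H=hsv[...,1],hsv[...,2],hsv[...,0]
m=((H>10)&(H<35)&(S>90)&(V>110)).astype(np.uint8)*255
mm=np.zeros_like(m);mm[200:262,192:246]=m[200:262,192:246]
cs,_=cv2.findContours(mm,cv2.RETR_EXTERNAL,cv2.CHAIN_APPROX_NONE);k=cv2.convexHull(max(cs,key=cv2.contourArea)).reshape(-1,2)
W=ray("top",k,64,c);rc=cv2.minAreaRect(W[:,:2].astype(np.float32));print(rc)
cv2.imwrite("pics/lane.png",cv2.resize(im[118:270,180:250],(350,760))[:600] if 0 else cv2.resize(im[122:268,182:250],None,fx=4.1,fy=4.1,interpolation=cv2.INTER_CUBIC))
E
```

```text
((312.50909423828125, 294.4562683105469), (101.14196014404297, 35.552215576171875), 8.228291511535645)
```

View pics/lane.png

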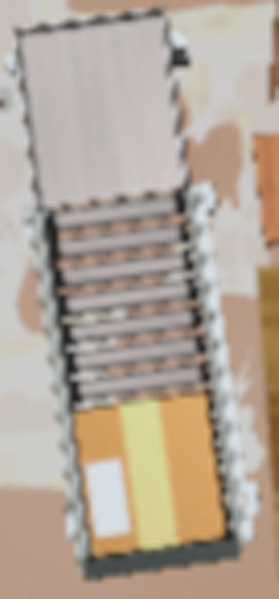

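The tile carton's corners in the crop are (73,410), (207,395), (225,540) and (90,555), against the dark stop. The top roller runs (55,212)–(180,200).

```bash
python3 - <<'E'
from h import *
c=arm.camera_info("top")
P=lambda L:[(182+x/4.1-.38,122+y/4.1-.38) for x,y in L]
f=lambda n,L,z:print(n,ray("top",P(L),z,c).round(1).tolist(),ray("top",P(L),z,c).mean(0).round(1))
f("tile",[(73,410),(207,395),(225,540),(90,555)],64)
f("roll0",[(55,212),(180,200)],54)
f("roll8",[(77,388),(205,376)],41)
f("plate",[(20,32),(165,14),(185,190),(42,205)],62)
E
```

```text
tile [[351.9, 375.3, 64.0], [361.4, 283.2, 64.0], [263.1, 270.9, 64.0], [253.7, 362.6, 64.0]] [307.5 323.   64. ]
roll0 [[490.8, 391.2, 54.0], [498.5, 303.3, 54.0]] [494.7 347.2  54. ]
roll8 [[367.6, 377.0, 41.0], [375.3, 286.9, 41.0]] [371.4 331.9  41. ]
plate [[617.9, 415.5, 62.0], [629.9, 313.2, 62.0], [504.3, 298.9, 62.0], [494.6, 398.7, 62.0]] [561.7 356.6  62. ]
```

```bash
python3 -c "
from h import *
print(go([540,340,180],tool(7.3,5)))"
```

```text
([-0.0107, -0.1204, -0.241, -26.87, 1.26, 4.91], 'rows>=6.5')
```

```bash
python3 -m pendant '[-0.001,-0.01,-0.02,-2,0,0.4, -0.003,-0.028,-0.056,-6,0.2,1, -0.005,-0.046,-0.092,-10,0.4,1.8, -0.006,-0.064,-0.128,-14,0.6,2.5, -0.008,-0.082,-0.165,-18,0.8,3.3, -0.009,-0.1,-0.2,-22,1,4, -0.0105,-0.115,-0.23,-25.5,1.2,4.7, -0.0107,-0.1204,-0.241,-26.9,1.26,4.9]'
python3 -c "
from h import *
print(go([432,339.3,140],tool(7.3,5)))"
```

```text
t: 8.27
position: [538.4, 343.5, 178.2]
eef_rot: [1.154, 1.211, -1.046]
force: [0.6, 0.0, -3.1]
opening: 0.604
([0.029, -0.1089, -0.01, 0.39, -0.04, 0.09], 'rows>=2.7')
```

```bash
python3 -m pendant '[0.004,-0.02,-0.002,0,0,0, 0.01,-0.045,-0.004,0,0,0, 0.018,-0.075,-0.007,0,0,0, 0.025,-0.098,-0.009,0,0,0, 0.029,-0.1089,-0.01,0,0,0, 0.029,-0.1089,-0.01,0,0,0, 0.029,-0.1089,-0.01,0,0,0]'
python3 - <<'E'
from h import *
print(go([432,339.3,99],tool(7.3,5)))
w=arm.get_image("wrist")[:,:,::-1];cv2.imwrite("pics/w7.png",w)
s=arm.get_image("scene")[:,:,::-1];cv2.imwrite("pics/s7.png",s)
cv2.imwrite("pics/c7.png",np.hstack([cv2.resize(w,(480,360)),cv2.resize(s[120:270,150:300],(320,360)) if 0 else cv2.resize(s[140:270,180:300],(320,360))]))
E
```

```text
t: 8.85
position: [432.0, 339.1, 139.6]
eef_rot: [1.153, 1.211, -1.046]
force: [0.2, -1.1, -2.4]
opening: 0.606
([0.0404, -0.0035, -0.0002, 0.41, -0.01, 0.11], 'rows>=1.0')
```

View pics/c7.png

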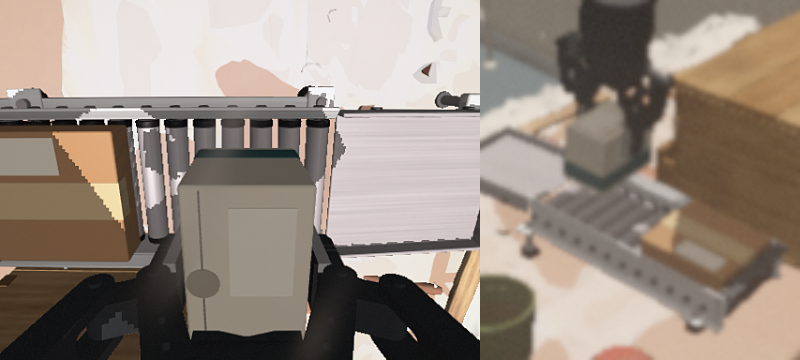

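In the wrist view the carton is square to the lane, behind the tile carton (edge at col ~140). All 12 views are used, so I'll go by numbers from here.

```bash
python3 -m pendant '[0.008,0,0,0.4,0,0, 0.018,-0.001,0,0.4,0,0, 0.027,-0.002,0,0.4,0,0, 0.033,-0.003,0,0.4,0,0, 0.036,-0.0032,0,0.4,0,0, 0.037,-0.0032,0,0.4,0,0, 0.037,-0.0032,0,0.4,0,0]'
python3 -m pendant '[0.001,0,0,0,0,0, 0.002,0,0,0,0,0, 0.002,0,0,0,0,0]'
python3 -m pendant '[0.001,0,0,0,0,0, 0.002,0,0,0,0,0, 0.002,0,0,0,0,0]'
```

```text
t: 9.53
position: [432.9, 339.2, 102.9]
eef_rot: [1.159, 1.208, -1.051]
force: [-0.2, 0.4, -2.4]
opening: 0.607
t: 9.78
position: [433.1, 339.3, 101.0]
eef_rot: [1.159, 1.208, -1.051]
force: [0.3, -1.3, -2.7]
opening: 0.602
t: 10.03
position: [433.3, 339.3, 98.9]
eef_rot: [1.159, 1.208, -1.051]
force: [0.6, 0.3, -2.8]
opening: 0.605
```

```bash
python3 -m pendant '[0.001,0,0,0,0,0, 0.001,0,0,0,0,0, 0.001,0,0,0,0,0]'
python3 -m pendant '[0.001,0,0,0,0,0, 0.001,0,0,0,0,0, 0.001,0,0,0,0,0]'
```

```text
t: 10.28
position: [433.3, 339.3, 97.8]
eef_rot: [1.159, 1.208, -1.051]
force: [1.3, 0.2, -3.1]
opening: 0.605
t: 10.53
position: [433.8, 339.5, 97.5]
eef_rot: [1.16, 1.207, -1.05]
force: [-0.2, -1.1, 5.6]
opening: 0.603
```

```bash
python3 -m pendant '[0.001,0,0,0,0,0, 0.001,0,0,0,0,0, 0.001,0,0,0,0,0]'
```

```text
t: 10.78
position: [434.4, 339.6, 97.5]
eef_rot: [1.161, 1.206, -1.049]
force: [-0.1, -2.9, 9.1]
opening: 0.602
```

Contact is at z=97.5 (predicted 97.1), with no sideways contact inside the guides. I'll open and lift straight off.

```bash
python3 -m pendant '[0,0,0,0,0,0, 0,0,0,0,0,0, 0,0,0,0,0,0, 0,0,0,0,0,0, 0,0,0,0,0,0]' 0
python3 -m pendant '[-0.005,0,0,0,0,0, -0.01,0,0,0,0,0, -0.016,0,0,0,0,0, -0.022,0,0,0,0,0, -0.029,0,0,0,0,0, -0.037,0,0,0,0,0, -0.046,0,0,0,0,0, -0.056,0,0,0,0,0]'
python3 -m pendant '[-0.02,0,0,0,0,0, -0.05,0.02,0,0,0,0, -0.08,0.06,0,0,0,0, -0.1,0.1,0,0,0,0, -0.1,0.14,0,0,0,0, -0.1,0.15,0,0,0,0, -0.1,0.15,0,0,0,0]'
python3 - <<'E'
from h import *
for i in range(1):
    for n in("wrist","top","scene"): cv2.imwrite(f"pics/{n}8.png",arm.get_image(n)[:,:,::-1])
im=cv2.imread("pics/wrist8.png");hsv=cv2.cvtColor(im,cv2.COLOR_BGR2HSV);c=arm.camera_info("wrist")
H,S,V=hsv[...,0],hsv[...,1],hsv[...,2]
def big(m,k=2):
    cs,_=cv2.findContours(m.astype(np.uint8)*255,cv2.RETR_EXTERNAL,cv2.CHAIN_APPROX_NONE)
    for q in sorted(cs,key=cv2.contourArea)[-k:]:print(cv2.contourArea(q),cv2.boundingRect(q),np.round(cv2.minAreaRect(q),1) if 0 else cv2.minAreaRect(q))
print("brown");big((H>8)&(H<32)&(S>80)&(V>70))
# expected projections in each camera: tile top, stilt top against tile (lane x=126)
L=lambda x,y,z:np.array([309.7,323.7,38.1])+ (x-50)*np.array([np.cos(np.radians(5))*np.cos(.1274),np.cos(np.radians(5))*np.sin(.1274),np.sin(np.radians(5))])+y*np.array([-np.sin(.1274),np.cos(.1274),0])+z*np.array([-np.sin(np.radians(5)),0,np.cos(np.radians(5))])
for n in("wrist","top","scene"):
    print(n,"stilt top",proj(n,[L(x,y,62) for x,y in((100,43),(100,-43),(152,-43),(152,43))]).round().tolist(),"tile top",proj(n,[L(x,y,26) for x,y in((0,46),(0,-46),(100,-46),(100,46))]).round().tolist())
t=cv2.imread("pics/top8.png")
for v in range(196,262,3):
    u=int(round(222+(v-225)*.16));print(v,u,t[v,u].tolist(),t[v,u-14].tolist())
E
```

```text
t: 11.2
position: [434.3, 339.6, 97.4]
eef_rot: [1.161, 1.207, -1.049]
force: [-0.1, 0.7, 0.2]
opening: 1.002
t: 11.87
position: [429.3, 338.9, 154.2]
eef_rot: [1.161, 1.207, -1.049]
force: [-0.8, 0.5, 0.2]
opening: 1.004
t: 12.45
position: [571.9, 356.4, 267.7]
eef_rot: [1.163, 1.205, -1.049]
force: [-1.5, 0.4, 0.3]
opening: 1.002
brown
1787.5 (339, 30, 49, 56) ((362.2919921875, 57.644004821777344), (46.4207763671875, 53.21842575073242), 10.30484676361084)
3196.5 (304, 135, 54, 205) ((329.16925048828125, 236.7482452392578), (19.093732833862305, 208.3314666748047), 10.713123321533203)
wrist stilt top [[-19.0, 128.0], [6.0, 225.0], [63.0, 225.0], [43.0, 128.0]] tile top [[-90.0, 121.0], [-62.0, 213.0], [33.0, 213.0], [12.0, 120.0]]
top stilt top [[198.0, 223.0], [229.0, 218.0], [227.0, 199.0], [195.0, 204.0]] tile top [[204.0, 257.0], [236.0, 253.0], [232.0, 217.0], [199.0, 222.0]]
scene stilt top [[240.0, 213.0], [259.0, 200.0], [244.0, 194.0], [225.0, 206.0]] tile top [[270.0, 240.0], [288.0, 225.0], [259.0, 211.0], [239.0, 225.0]]
196 217 [83, 86, 42] [74, 78, 37]
199 218 [81, 85, 41] [75, 78, 37]
202 218 [82, 86, 43] [73, 76, 36]
205 219 [81, 86, 41] [74, 77, 36]
208 219 [80, 84, 41] [73, 76, 36]
211 220 [81, 84, 42] [72, 75, 35]
214 220 [79, 82, 39] [72, 76, 35]
217 221 [80, 83, 40] [72, 75, 35]
220 221 [79, 82, 40] [71, 73, 34]
223 222 [78, 81, 39] [69, 72, 34]
226 222 [78, 81, 40] [67, 70, 33]
229 223 [77, 80, 39] [66, 69, 32]
232 223 [77, 79, 38] [65, 68, 32]
235 224 [76, 79, 38] [65, 67, 31]
238 224 [74, 78, 36] [63, 67, 31]
241 225 [75, 78, 36] [64, 66, 31]
244 225 [75, 78, 37] [61, 65, 30]
247 226 [74, 77, 37] [61, 64, 31]
250 226 [73, 76, 35] [59, 62, 29]
253 226 [71, 74, 34] [57, 60, 27]
256 227 [72, 75, 36] [57, 59, 29]
259 227 [70, 73, 35] [54, 56, 28]
```

The arm hides the lane from the top camera, so I'll swing it back toward its start pose and look again.

```bash
python3 -c "
from h import *
print(go([250,640,270],tool(60)))"
```

```text
([-0.0272, -0.2786, -0.3215, -52.7, 2.25, -4.7], 'rows>=10.2')
```

```bash
python3 -m pendant '[-0.05,-0.2786,-0.3215,-30,0,0, -0.05,-0.2786,-0.3215,-30,0,0, -0.05,-0.2786,-0.3215,-30,0,0, -0.05,-0.2786,-0.3215,-30,0,0, -0.05,-0.2786,-0.3215,-30,0,0, -0.05,-0.2786,-0.3215,-30,0,0, -0.05,-0.2786,-0.3215,-30,0,0, -0.05,-0.2786,-0.3215,-30,0,0]'
python3 -c "
from h import *
print(go([220,640,270],tool(60)))"
```

```text
t: 13.27
position: [316.3, 577.1, 287.9]
eef_rot: [0.75, 1.375, -0.67]
force: [0.6, 1.5, -0.9]
opening: 0.996
([0.0102, -0.0396, -0.109, -22.68, 3.28, -3.88], 'rows>=3.2')
```

```bash
python3 -m pendant '[0.01,-0.04,-0.109,-10,0,0, 0.01,-0.04,-0.109,-10,0,0, 0.01,-0.04,-0.109,-10,0,0, 0.01,-0.04,-0.109,-10,0,0, 0.01,-0.04,-0.109,-10,0,0]'
python3 - <<'E'
from h import *
for n in("wrist","top","scene"): cv2.imwrite(f"pics/{n}9.png",arm.get_image(n)[:,:,::-1])
t=cv2.imread("pics/top9.png")
for v in range(186,266,3):
    u=int(round(222+(v-225)*.14));print(v,u,[t[v,u+d].tolist() for d in(-20,-10,0,10,20)])
E
```

```text
t: 13.68
position: [217.1, 639.8, 270.1]
eef_rot: [0.608, 1.414, -0.539]
force: [-0.3, -0.2, 1.2]
opening: 1.003
186 217 [[102, 118, 142], [103, 106, 113], [146, 147, 152], [61, 61, 64], [158, 164, 169]]
189 217 [[88, 88, 92], [126, 126, 131], [100, 110, 127], [116, 121, 127], [165, 168, 172]]
192 217 [[75, 85, 103], [94, 106, 125], [121, 122, 128], [105, 106, 110], [167, 170, 172]]
195 218 [[103, 105, 111], [141, 141, 147], [107, 108, 114], [76, 88, 104], [110, 127, 154]]
198 218 [[49, 53, 54], [138, 145, 147], [108, 117, 134], [84, 85, 87], [110, 127, 154]]
201 219 [[79, 81, 86], [108, 111, 114], [181, 180, 172], [57, 61, 58], [111, 128, 154]]
204 219 [[179, 185, 179], [191, 191, 183], [194, 191, 183], [84, 95, 96], [112, 128, 154]]
207 219 [[185, 189, 182], [195, 190, 183], [193, 190, 184], [141, 140, 135], [112, 130, 155]]
210 220 [[187, 191, 183], [196, 191, 183], [193, 191, 183], [70, 78, 76], [115, 130, 155]]
213 220 [[184, 191, 183], [195, 191, 183], [190, 190, 182], [132, 138, 134], [141, 150, 162]]
216 221 [[184, 191, 183], [184, 188, 182], [180, 182, 176], [66, 72, 69], [1
[... 767 characters left out ...]
, 182], [118, 176, 183], [81, 133, 178], [63, 102, 136], [105, 116, 134]]
246 225 [[191, 187, 182], [111, 167, 182], [81, 134, 178], [70, 118, 161], [131, 139, 153]]
249 225 [[172, 176, 180], [102, 157, 179], [87, 140, 178], [81, 133, 176], [108, 126, 153]]
252 226 [[164, 171, 178], [111, 167, 181], [79, 131, 175], [46, 76, 105], [108, 126, 153]]
255 226 [[71, 122, 168], [86, 133, 149], [56, 62, 65], [66, 67, 64], [107, 124, 151]]
258 227 [[64, 68, 66], [60, 62, 58], [62, 63, 59], [84, 94, 108], [106, 123, 152]]
261 227 [[62, 63, 61], [83, 92, 105], [103, 121, 148], [106, 124, 152], [105, 123, 152]]
264 227 [[109, 126, 151], [107, 125, 152], [105, 124, 152], [105, 123, 152], [105, 123, 152]]
```

```bash
python3 - <<'E'
from h import *
c=arm.camera_info("top");a=cv2.imread("pics/top0.png");t=cv2.imread("pics/top9.png")
q=t.astype(int);m=((q.min(2)>160)&(q[...,0]-q[...,2]>-8)).astype(np.uint8)*255
mm=np.zeros_like(m);mm[195:226,192:233]=m[195:226,192:233];mm=cv2.morphologyEx(mm,cv2.MORPH_OPEN,np.ones((3,3)))
cs,_=cv2.findContours(mm,cv2.RETR_EXTERNAL,cv2.CHAIN_APPROX_NONE);k=cv2.convexHull(max(cs,key=cv2.contourArea)).reshape(-1,2)
for z in(107,71,45):
    rc=cv2.minAreaRect(ray("top",k,z,c)[:,:2].astype(np.float32));print("stilt as top at z",z,rc)
h=cv2.cvtColor(t,cv2.COLOR_BGR2HSV);m=((h[...,0]>10)&(h[...,0]<35)&(h[...,1]>90)&(h[...,2]>95)).astype(np.uint8)*255
mm[:]=0;mm[205:262,192:246]=m[205:262,192:246]
mm=cv2.morphologyEx(mm,cv2.MORPH_CLOSE,np.ones((9,9)));mm=cv2.morphologyEx(mm,cv2.MORPH_OPEN,np.ones((4,4)))
cs,_=cv2.findContours(mm,cv2.RETR_EXTERNAL,cv2.CHAIN_APPROX_NONE);k=cv2.convexHull(max(cs,key=cv2.contourArea)).reshape(-1,2)
print("tile visible",cv2.minAreaRect(ray("top",k,64,c)[:,:2].astype(np.float32)))
d=(np.abs(a.astype(int)-q).max(2)>45).astype(np.uint8)*255;d=cv2.morphologyEx(d,cv2.MORPH_OPEN,np.ones((2,2)))
n,_,st,_=cv2.connectedComponentsWithStats(d);print("changed",[s.tolist() for s in st[1:] if s[4]>8])
E
```

```text
stilt as top at z 107 ((380.4947814941406, 329.24078369140625), (47.83538818359375, 81.63458251953125), 7.6648125648498535)
stilt as top at z 71 ((382.0327453613281, 334.5829772949219), (49.630985260009766, 84.6989517211914), 7.664798736572266)
stilt as top at z 45 ((383.14349365234375, 338.44122314453125), (50.927833557128906, 86.91213989257812), 7.664787769317627)
tile visible ((304.2795104980469, 319.4508972167969), (97.56072235107422, 93.90367889404297), 7.996179580688477)
changed [[192, 131, 34, 40, 573], [189, 134, 13, 13, 141], [290, 138, 33, 23, 308], [194, 155, 3, 7, 16], [198, 202, 40, 57, 1484], [0, 261, 51, 30, 964], [50, 288, 23, 14, 157], [74, 294, 8, 8, 44], [79, 300, 6, 8, 35], [83, 310, 61, 39, 292], [0, 336, 13, 12, 61], [337, 344, 4, 3, 11], [146, 348, 58, 24, 141], [2, 361, 8, 4, 18], [5, 367, 6, 3, 16], [208, 372, 17, 8, 38]]
```

The stilt top is at x=380.5 against 379.4 expected for contact with the tile carton. Its yaw is 7.7°, in line with the lane, and its footprint is that of an upright carton. Nothing else in the work area changed, so I'll hand in.

```bash
python3 -c "
from cell import arm
print(arm.finish_job(),arm.get_state()['t'])"
```

```text
the job is handed in; nothing more can be done
the job is handed in; nothing more can be done
```

I loaded both cartons and handed the job in at about 14 s.

- **Tile carton:** I drew it about 70 mm over the crest with the shut fingertips pressing at roughly 12 N. It tipped onto the rollers and ran down to the end stop.
- **Stilt carton:** I gripped the white carton across its 52 mm side and carried it round the chest. I tilted it 5° to match the lane, set it between the guides on first roller contact, and released it. It rolled down behind the tile carton.

**Last checks, from the top camera:**
- **Stilt position:** its top centre is at x = 380.5 mm, against 379.4 mm expected when touching the tile carton. That is contact to within the camera calibration.
- **Stilt attitude:** it stands upright and square, at 7.7° against the lane's roughly 7.3°.
- **Tile position:** it lies at the stop. It measured 304 mm in the last view and 307.5 mm before; part of it was hidden by the stilt carton in the last view, which I take to explain the difference.
- **Other things:** the bystanders show no change from the first picture, and the arm is clear of everything.

These final checks are numerical only, because I had already used all 12 picture views. The first rough fit of the tile carton at the stop came out wrong (35 mm wide instead of 92 mm), so I used hand-read corners instead.

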